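# Reload the dosing rack with the full syringes in reverse order

### The arm

A 6-joint arm with a two-finger parallel gripper is mounted at the origin on the work surface. World frame = base frame: x ahead of the robot, y to its left, z up, the work surface at z = 0. Lengths are in m, angles in degrees, forces in N, time in s.
With the tool pointing down it reaches from about 0.25 to 0.725 m from the base axis. Payload 9.7 kg.
Tool frame: the origin (TCP) lies on the centre line of the jaws, within the pads' length; the fingertips stand 22 mm ahead of it and the grasp point (between the pads) lies 3 mm ahead of it; z points along the fingers, y is the direction in which the jaws open and shut (so a half turn about z gives the same grasp; the last joint's range is limited). The gripper opens to 85 mm and grips with 20 to 120 N. Pads are 22 mm wide; open, the fingers measure 114 mm over their backs; the gripper's body (76 mm by 85 mm) begins 54 mm behind the grasp point. The pads swing forward as they close: fully open they stand 13 mm farther back than shut.
Start: joints at [-69.442, 4.979, 10.078, 95.1, 0, 90], TCP at [0.193, -0.515, 0.253] pointing down, gripper open.
Joint ranges: [-179.16, 179.16], [-48.56, 103.87], [-65.8, 70.77], [-126.05, 130.52], [-82.76, 87.17], [-180, 180]. Speed limits (degrees/s): [127.2, 127.2, 147.25, 180, 180, 180].

### API

Orientations are given as [roll, pitch, yaw] about the fixed x, y, z axes, in that order (R = Rz(yaw) Ry(pitch) Rx(roll)).
In Python, from workcell import monitor, eyes, job gives the robot as it stands. The module is installed in compiled form; this text tells all that it offers.
- The arm moves only by the tool drive_tool, never from a script. Its argument "plan" is a list of rows, each a list of 3 entries, a list of its own where there are three numbers: the opening, from 0 (shut) to 1 (fully open), then the shift along the world's x, y, z in m, then the turn about the world's z in degrees. In form: [[gripper, [x, y, z], yaw], ...]. A call has 1 to 10 rows; each row shifts and turns the commanded pose from where the row before left it; what a row does not reach is not made up. A row lasts 1/8 s, in which the tool goes at most 62.5 mm and 10.7 degrees, less where a joint would pass 70% of its speed; a pose out of reach is approached as far as the arm can. A call is refused whole if a number of a shift passes 0.0625 or a number of a turn 10.7, either way. A call with a gripper value outside its range is refused whole. The fingers move at their own pace and stop on an object; "grip_force" is the grip in N (left out, the last holds). Time passes only in rows, so rows that do not move let the fingers close. It gives the time, the measured TCP pose, the force and the opening at its end, in the units of the state.
- monitor.get_obs(): the state, without advancing time (a new reading comes with each control period).
- eyes.camera(name): name is "scene" or "side" or "wrist"; returns (picture, depth): 480x640x3 uint8, red, green, blue; 480x640 float32, m along the optical axis (not along the pixel's ray), 0 where there is no reading.
- eyes.camera_params(name): a dict with "fx", "fy", "cx", "cy" (pixels), "dist_coeffs" ([k1, k2, p1, p2, k3] as OpenCV has them; the pictures are not rectified), "extrinsics" (4x4, takes a point from world to camera coordinates); the wrist camera has in their place "mount" (4x4, takes a point from camera to tool coordinates, whose origin is the TCP and whose axes are the flange's). Camera axes: x right, y down, z forward; pixel columns grow to the right and rows downward; lengths in m; the calibration is good to about 2 mm. A picture is of the moment at which its call begins: read the wrist's pose just before it. camera_params takes no time and is no camera call.
- job.job_done(): hands the job in, once; it reports no verdict.
The state is a dict: "time": time; "q": joint angles; "qd": joint speeds; "joint_efforts": joint torques, N m; "ee_pos": TCP position; "tcp_rot": TCP orientation; "wrist_force": force on the tool from outside, world axes, zero at the start; "torque": the same for the moment, N m; "opening": finger opening in m.
Only numpy, scipy, OpenCV 4.12 (cv2) and the standard library are available. Lean on these libraries where they do the work, as an engineer would, in place of code of your own. Each camera call takes 0.05 s, during which the arm holds its last target.

### The job

Move the three full syringes (plunger drawn out) from the filling rack into the three places of the dosing rack (white supports) in reverse order - the leftmost full one goes in the rightmost place, the rightmost in the leftmost, the middle one in the middle - properly seated and with their tips still pointing away from the robot. Lay the empty syringe (plunger pushed in) flat in the orange tray.

Things in the scene. Friction and masses are not known exactly. Their poses are not given: they have to be found in the camera images.
- syr_red_mid (a point): Loose syringe lying level, white barrel 24 mm across, 80 mm long, red band, nozzle cap and thumb disc, 50 g. Plunger drawn out = full (disc 97 mm behind the point); it does not slide. Point: middle of the barrel, on its axis; x along it to the tip, at the start away from the robot. Cap ends 60 mm ahead; finger wings (34 mm wide, 24 high) 40 mm behind. Grip the barrel's middle from both sides. Seated, its axis is 45 mm above the table.
- syr_yellow_mid (a point): Loose syringe lying level, white barrel 24 mm across, 80 mm long, yellow band, nozzle cap and thumb disc, 50 g. Plunger drawn out = full (disc 97 mm behind the point); it does not slide. Point: middle of the barrel, on its axis; x along it to the tip, at the start away from the robot. Cap ends 60 mm ahead; finger wings (34 mm wide, 24 high) 40 mm behind. Grip the barrel's middle from both sides. Seated, its axis is 45 mm above the table.
- syr_blue_mid (a point): Loose syringe lying level, white barrel 24 mm across, 80 mm long, blue band, nozzle cap and thumb disc, 50 g. Plunger drawn out = full (disc 97 mm behind the point); it does not slide. Point: middle of the barrel, on its axis; x along it to the tip, at the start away from the robot. Cap ends 60 mm ahead; finger wings (34 mm wide, 24 high) 40 mm behind. Grip the barrel's middle from both sides. Seated, its axis is 45 mm above the table.
- syr_green_mid (a point): Loose syringe lying level, white barrel 24 mm across, 80 mm long, green band, nozzle cap and thumb disc, 50 g. Plunger pushed in = empty (disc 55 mm behind the point); it does not slide. Point: middle of the barrel, on its axis; x along it to the tip, at the start away from the robot. Cap ends 60 mm ahead; finger wings (34 mm wide, 24 high) 40 mm behind. Grip the barrel's middle from both sides. Seated, its axis is 45 mm above the table.
- cradle_red: Fixed red cradle of the filling rack (four, 65 mm apart in a row on a black plate); the red syringe starts here. Two V supports 23 mm before and behind the middle, 8 mm thick, 46 wide, tops 51 mm above the table, 38 mm free between. Origin under the seat's middle, 35 mm below a seated barrel's axis; x along the seat, away from the robot; y to the left.
- cradle_yellow: Fixed yellow cradle of the filling rack (four, 65 mm apart in a row on a black plate); the yellow syringe starts here. Two V supports 23 mm before and behind the middle, 8 mm thick, 46 wide, tops 51 mm above the table, 38 mm free between. Origin under the seat's middle, 35 mm below a seated barrel's axis; x along the seat, away from the robot; y to the left.
- cradle_blue: Fixed blue cradle of the filling rack (four, 65 mm apart in a row on a black plate); the blue syringe starts here. Two V supports 23 mm before and behind the middle, 8 mm thick, 46 wide, tops 51 mm above the table, 38 mm free between. Origin under the seat's middle, 35 mm below a seated barrel's axis; x along the seat, away from the robot; y to the left.
- cradle_green: Fixed green cradle of the filling rack (four, 65 mm apart in a row on a black plate); the green syringe starts here. Two V supports 23 mm before and behind the middle, 8 mm thick, 46 wide, tops 51 mm above the table, 38 mm free between. Origin under the seat's middle, 35 mm below a seated barrel's axis; x along the seat, away from the robot; y to the left.
- dose_rack: Fixed dosing rack: dark plate 90 x 185 x 10 mm with three places of white V supports, shaped as the cradles. Origin: middle of the plate's edge nearest the robot, at table height; x away from the robot, y left along the row. Middles of the places: x 45, y +65, 0, -65 mm; a seated barrel's axis is at z 45. The 45 degree V walls centre a barrel up to 10 mm off.
- spent_tray: Fixed low orange tray for empties, 180 (x) x 140 (y) mm outside, walls 4 mm thick, 14 mm high, floor about 4 mm. Origin under its middle at table height; x along its length. A syringe lying flat in it has its axis about 16 to 18 mm above the table.
Not all that is in view belongs to the job. Leave any turquoise look-alike of the part that bears syr_green_mid alone.

How it is judged (in metres and radians):
At the end, for the whole second after the job is handed in: Full syringes seated in the dosing rack in reverse of their cradles' left-to-right order (within 10 mm across, 15 mm along, 6 mm in height), tips away from the robot; the empty one on the floor of the orange tray (axis under 26 mm above the table); all at rest and released (((y of cradle_red in the frame of cradle_yellow above 0.02 m and y of cradle_yellow in the frame of cradle_blue above 0.02 m and y of syr_blue_mid in the frame of dose_rack between 0.055 and 0.075 m and y of syr_yellow_mid in the frame of dose_rack between -0.01 and 0.01 m and y of syr_red_mid in the frame of dose_rack between -0.075 and -0.055 m) or (y of cradle_red in the frame of cradle_blue above 0.02 m and y of cradle_blue in the frame of cradle_yellow above 0.02 m and y of syr_yellow_mid in the frame of dose_rack between 0.055 and 0.075 m and y of syr_blue_mid in the frame of dose_rack between -0.01 and 0.01 m and y of syr_red_mid in the frame of dose_rack between -0.075 and -0.055 m) or (y of cradle_yellow in the frame of cradle_red above 0.02 m and y of cradle_red in the frame of cradle_blue above 0.02 m and y of syr_blue_mid in the frame of dose_rack between 0.055 and 0.075 m and y of syr_red_mid in the frame of dose_rack between -0.01 and 0.01 m and y of syr_yellow_mid in the frame of dose_rack between -0.075 and -0.055 m) or (y of cradle_yellow in the frame of cradle_blue above 0.02 m and y of cradle_blue in the frame of cradle_red above 0.02 m and y of syr_red_mid in the frame of dose_rack between 0.055 and 0.075 m and y of syr_blue_mid in the frame of dose_rack between -0.01 and 0.01 m and y of syr_yellow_mid in the frame of dose_rack between -0.075 and -0.055 m) or (y of cradle_blue in the frame of cradle_red above 0.02 m and y of cradle_red in the frame of cradle_yellow above 0.02 m and y of syr_yellow_mid in the frame of dose_rack between 0.055 and 0.075 m and y of syr_red_mid in the frame of dose_rack between -0.01 and 0.01 m and y of syr_blue_mid in the frame of dose_rack between -0.075 and -0.055 m) or (y of cradle_blue in the frame of cradle_yellow above 0.02 m and y of cradle_yellow in the frame of cradle_red above 0.02 m and y of syr_red_mid in the frame of dose_rack between 0.055 and 0.075 m and y of syr_yellow_mid in the frame of dose_rack between -0.01 and 0.01 m and y of syr_blue_mid in the frame of dose_rack between -0.075 and -0.055 m)) and x of syr_red_mid in the frame of dose_rack between 0.03 and 0.06 m and z of syr_red_mid in the frame of dose_rack between 0.039 and 0.051 m and x of dose_rack in the frame of syr_red_mid below -0.01 m and x of syr_yellow_mid in the frame of dose_rack between 0.03 and 0.06 m and z of syr_yellow_mid in the frame of dose_rack between 0.039 and 0.051 m and x of dose_rack in the frame of syr_yellow_mid below -0.01 m and x of syr_blue_mid in the frame of dose_rack between 0.03 and 0.06 m and z of syr_blue_mid in the frame of dose_rack between 0.039 and 0.051 m and x of dose_rack in the frame of syr_blue_mid below -0.01 m and x of syr_green_mid in the frame of spent_tray between -0.075 and 0.075 m and y of syr_green_mid in the frame of spent_tray between -0.06 and 0.06 m and z of syr_green_mid in the frame of spent_tray below 0.026 m and linear speed of each of syr_red, syr_yellow, syr_blue, syr_green below 0.02 m/s); the robot touches nothing.
It also fails if it takes over 109 s, if anything falls off the work surface, if the arm or the gripper's body presses on something with over 40 N, if the wrist force passes 120 N, or if a joint passes its speed limit or range.

## Working session

There is one attempt and no reset: what is moved stays moved. The work goes in short steps, Python scripts to look and compute and a tool call to move; the robot and the scene stay as the last step left them, time stands still between calls to the robot, and variables do not carry over. Pictures are saved under pics/ and viewed, and the job is handed in when it is done.

Besides the shell and the picture viewer there is one more tool, called after "Request:" as a command line: name --argument value ..., lists and objects as JSON in quotes. drive_tool: Moves the arm, as the interface text tells. Its arguments: {"type":"object","properties":{"plan":{"type":"array","items":{"type":"array"}},"grip_force":{"type":"number"}},"required":["plan"]}

```bash
mkdir -p pics; cat > h.py <<'E'
import numpy as np, cv2, pickle
from workcell import monitor, eyes, job
def snap(name, fn):
    o=monitor.get_obs(); im,d=eyes.camera(name); p=eyes.camera_params(name)
    cv2.imwrite(f'pics/{fn}.png',cv2.cvtColor(im,cv2.COLOR_RGB2BGR)); pickle.dump((o,im,d,p),open(f'pics/{fn}.pkl','wb'))
    return o,im,d,p
def cloud(d,p,o):
    K=np.array([[p['fx'],0,p['cx']],[0,p['fy'],p['cy']],[0,0,1]]); 
    v,u=np.mgrid[0:480,0:640]; uv=np.stack([u,v],-1).reshape(-1,1,2).astype(np.float64)
    n=cv2.undistortPoints(uv,K,np.array(p['dist_coeffs'])).reshape(480,640,2)
    P=np.dstack([n[...,0]*d,n[...,1]*d,d,np.ones_like(d)])
    if 'extrinsics' in p: T=np.linalg.inv(np.array(p['extrinsics']))
    else:
        from scipy.spatial.transform import Rotation as R
        T=np.eye(4); T[:3,:3]=R.from_euler('xyz',o['tcp_rot'],degrees=True).as_matrix(); T[:3,3]=o['ee_pos']; T=T@np.array(p['mount'])
    return (P@T.T)[...,:3]
E
python3 - <<'E'
from h import *
o=snap('scene','s0')[0]; snap('side','d0'); print(o)
for n in('scene','side','wrist'): print(n,eyes.camera_params(n))
E
```

```text
{'time': 0.0, 'q': array([-6.94400348e+01,  5.01110594e+00,  1.00344889e+01,  9.51000302e+01,
        1.13762951e-03,  8.99999085e+01]), 'qd': array([-0.02291892, -0.02698839,  0.07112958, -0.03941855, -0.0215633 ,
       -0.0234433 ]), 'joint_efforts': array([-2.22711656e-04, -5.20391643e+01,  4.64802539e+01,  1.62009423e-02,
       -8.28877387e-05, -2.66419130e-05]), 'ee_pos': array([ 0.19308662, -0.51477565,  0.25258331]), 'tcp_rot': array([-1.79923353e+02, -1.13775083e-03,  2.05600551e+01]), 'wrist_force': array([-0.10438911, -0.20417498,  0.95502397]), 'torque': array([0.01329285, 0.01078042, 0.04957831]), 'opening': 0.08569381664752539}
scene {'fx': 613.402148813416, 'fy': 613.402148813416, 'cx': 334.76330670622013, 'cy': 224.6918592340309, 'dist_coeffs': array([-0.02809093,  0.        ,  0.        ,  0.        ,  0.        ]), 'extrinsics': array([[-0.46630905,  0.88439768, -0.01991522,  0.21616829],
       [ 0.62876224,  0.31551825, -0.7107083 , -0.29538721],
       [-0.62226515, -0.34393165, -0.70320488,  1.80716179],
       [ 0.        ,  0.        ,  0.        ,  1.       
[... 294 characters left out ...]
 0.60237108, -0.78512548,  0.13052644],
       [ 0.163985  , -0.76789944, -0.61922481,  1.29684577],
       [ 0.        ,  0.        ,  0.        ,  1.        ]])}
wrist {'fx': 410.5857853054343, 'fy': 410.5857853054343, 'cx': 317.0208618095119, 'cy': 240.3656013355312, 'dist_coeffs': array([0.0087849, 0.       , 0.       , 0.       , 0.       ]), 'mount': array([[ 3.05763001e-04, -9.53299109e-01, -3.02027674e-01,
         7.79543018e-02],
       [ 9.99999914e-01,  3.76404537e-04, -1.75689646e-04,
        -8.88100000e-04],
       [ 2.81169370e-04, -3.02027595e-01,  9.53299141e-01,
        -1.20653851e-01],
       [ 0.00000000e+00,  0.00000000e+00,  0.00000000e+00,
         1.00000000e+00]])}
```

View pics/s0.png

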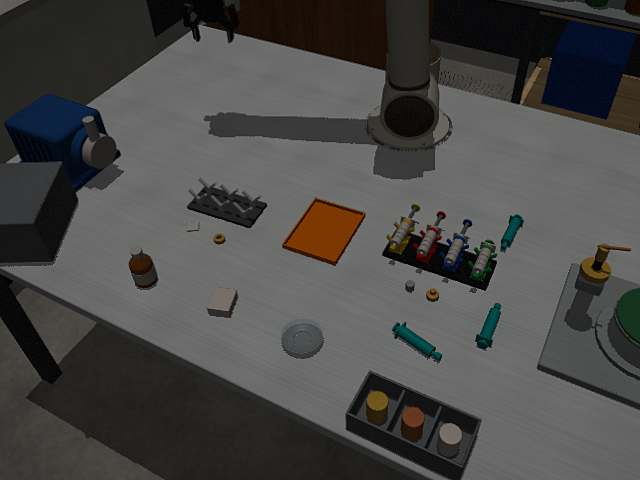

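View pics/d0.png

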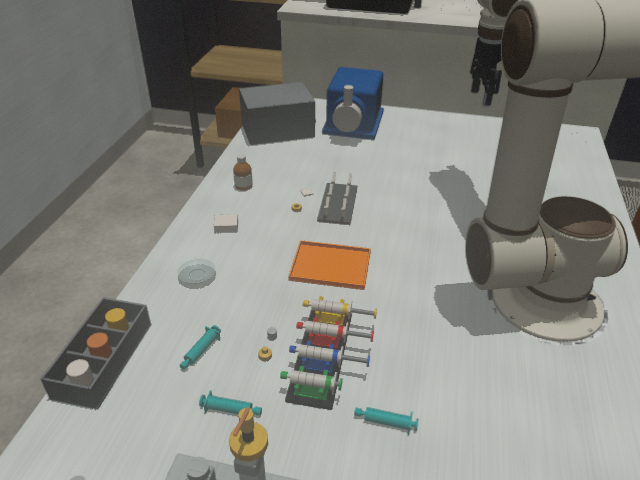

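The scene view shows the filling rack at about (440,245), the orange tray at (325,230) and the dosing rack at (228,200). There are three turquoise look-alikes. In the image the order is yellow, red, blue, green. Next I'll measure.

```bash
python3 - <<'E'
from h import *
def ld(f): return pickle.load(open(f'pics/{f}.pkl','rb'))
C={}
rois={'s0':{'fill':(375,200,505,295),'dose':(180,170,275,230),'tray':(275,190,375,270)},
'd0':{'fill':(275,290,385,410),'dose':(310,170,365,230),'tray':(280,235,380,295)}}
for f in('s0','d0'):
    o,im,d,p=ld(f); W=cloud(d,p,o); hsv=cv2.cvtColor(im,cv2.COLOR_RGB2HSV)
    def sel(roi,m,zl=(-.1,.2)):
        x0,y0,x1,y1=rois[f][roi]; k=np.zeros((480,640),bool); k[y0:y1,x0:x1]=1
        k&=m&(d>0)&(W[...,2]>zl[0])&(W[...,2]<zl[1]); return W[k]
    H,S,V=[hsv[...,i].astype(int) for i in range(3)]
    print(f,'table z',np.median(W[300:310,320:330,2]) )
    t=sel('tray',(H>5)&(H<18)&(S>150)); 
    r=cv2.minAreaRect(t[:,:2].astype(np.float32)*1000); print('tray',len(t),r,np.percentile(t[:,2],[5,50,95]))
    for n,m in dict(black=(V<45)).items():
        for roi in('fill','dose'):
            q=sel(roi,m,(-.01,.02)); 
            if roi=='dose': q=sel(roi,V<90,(.004,.016))
            print(roi,n,len(q),cv2.minAreaRect(q[:,:2].astype(np.float32)*1000),np.median(q[:,2]))
    cols=dict(red=((H<6)|(H>174)),yellow=(H>18)&(H<34),blue=(H>105)&(H<130),green=(H>45)&(H<75))
    for n,m in cols.items():
        q=sel('fill',m&(S>110)&(V>40),(.02,.08)); print(n,len(q),q.mean(0).round(4),q.min(0).round(3),q.max(0).round(3))
    q=sel('fill',(S<60)&(V>110),(.04,.08));print('white barrels',len(q),np.percentile(q,[2,50,98],axis=0).round(3).tolist())
    q=sel('dose',(S<80),(.022,.08));print('dose supports',len(q),cv2.minAreaRect(q[:,:2].astype(np.float32)*1000),q[:,2].max())
E
python3 - <<'E'
import cv2
for f,r in(('s0',(375,195,505,300)),('s0',(175,165,275,235)),('d0',(270,285,390,410)),('d0',(305,165,370,230))):
    a=cv2.imread(f'pics/{f}.png')[r[1]:r[3],r[0]:r[2]]
    cv2.imwrite(f'pics/c_{f}_{r[0]}.png',cv2.resize(a,(390,290),interpolation=cv2.INTER_CUBIC))
import numpy as np
g=lambda n:cv2.imread(f'pics/c_{n}.png')
cv2.imwrite('pics/m0.png',np.vstack([np.hstack([g('s0_375'),g('s0_175')]),np.hstack([g('d0_270'),g('d0_305')])]))
E
```

```text
s0 table z -0.00023979669316165353
tray 3254 ((500.3882141113281, -8.584579467773438), (188.54510498046875, 142.77175903320312), 2.9784014225006104) [0.00055475 0.00491189 0.01395543]
fill black 2102 ((468.5306091308594, 278.5783386230469), (223.04493713378906, 269.4244384765625), 9.41707992553711) 0.010033842523501035
dose black 1419 ((552.7476196289062, -271.02667236328125), (134.12428283691406, 192.16168212890625), 9.763543128967285) 0.009974740091311052
red 177 [0.46   0.24   0.0485] [0.361 0.215 0.021] [0.524 0.265 0.06 ]
yellow 203 [0.4717 0.1873 0.0454] [0.365 0.149 0.02 ] [0.578 0.304 0.061]
blue 131 [0.459  0.3047 0.05  ] [0.359 0.278 0.037] [0.522 0.331 0.063]
green 129 [0.4597 0.3695 0.05  ] [0.399 0.344 0.038] [0.518 0.395 0.062]
white barrels 66 [[0.414, 0.172, 0.048], [0.435, 0.3, 0.057], [0.504, 0.375, 0.061]]
dose supports 518 ((535.4481201171875, -273.627685546875), (64.69047546386719, 182.10452270507812), 4.456672191619873) 0.05444910990017582
d0 table z 0.05425355792169406
tray 2444 ((498.4847412109375, -8.789642333984375), (177.12326049804688, 142.56182861328125), 2.692490577697754) [0.00146502 0.00454885 0.01365514]
fill black 0 ((0.0, 0.0), (0.0, 0.0), 0.0) nan
dose black 89 ((554.7273559570312, -235.9488067626953), (76.53927612304688, 156.97071838378906), 27.492380142211914) 0.0082812169458365
red 151 [0.4514 0.2406 0.0501] [0.363 0.213 0.021] [0.519 0.265 0.06 ]
yellow 156 [0.4526 0.1773 0.0481] [0.366 0.149 0.021] [0.522 0.203 0.06 ]
blue 113 [0.4538 0.3051 0.0514] [0.361 0.279 0.041] [0.515 0.331 0.06 ]
green 127 [0.451  0.3674 0.052 ] [0.402 0.344 0.044] [0.514 0.395 0.06 ]
white barrels 1786 [[0.376, 0.169, 0.045], [0.458, 0.3, 0.054], [0.503, 0.38, 0.059]]
dose supports 282 ((534.1943969726562, -276.92132568359375), (54.705665588378906, 189.19888305664062), 3.792750597000122) 0.05511620004863804
  return _methods._mean(a, axis=axis, dtype=dtype,
  ret = ret.dtype.type(ret / rcount)
```

View pics/m0.png

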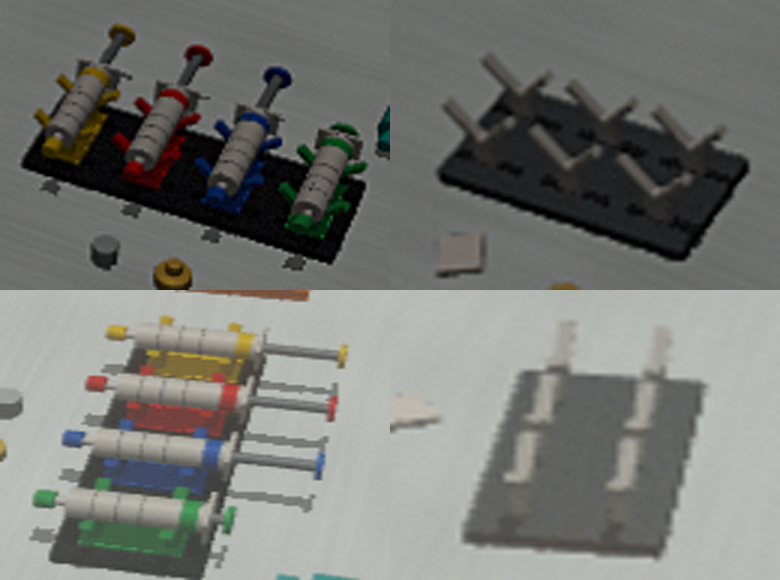

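Full syringes from left (+y) are blue, red, yellow, and green is the empty one. So blue goes to y−65, red to 0 and yellow to +65. I'll look at the dosing rack with the wrist camera first.

Request:
drive_tool --plan '[[0.5, [0.0, 0.05, 0.02], -4], [0.5, [0.02, 0.05, 0.0], -4], [0.5, [0.05, 0.05, 0.0], -4], [0.5, [0.05, 0.05, 0.0], -4], [0.5, [0.05, 0.045, 0.0], 0], [0.5, [0.05, 0, 0], 0], [0.5, [0.05, 0, 0], 0], [0.5, [0.05, 0, 0], 0], [0.5, [0.04, 0, 0], 0], [0.5, [0, 0, 0], 0]]'

```text
time: 1.35
ee_pos: [0.5399, -0.2843, 0.2708]
tcp_rot: [-179.9, 0.2, 4.7]
wrist_force: [0.4, -0.9, 0.2]
opening: 0.043
```

```bash
python3 - <<'E'
from h import *
o=snap('wrist','w1')[0]; print(o['time'],o['ee_pos'],o['tcp_rot'],o['opening'])
E
```

```text
1.35 [ 0.53994201 -0.28428002  0.27076236] [-1.79893006e+02  1.54021499e-01  4.66253534e+00] 0.04297889834416185
```

View pics/w1.png

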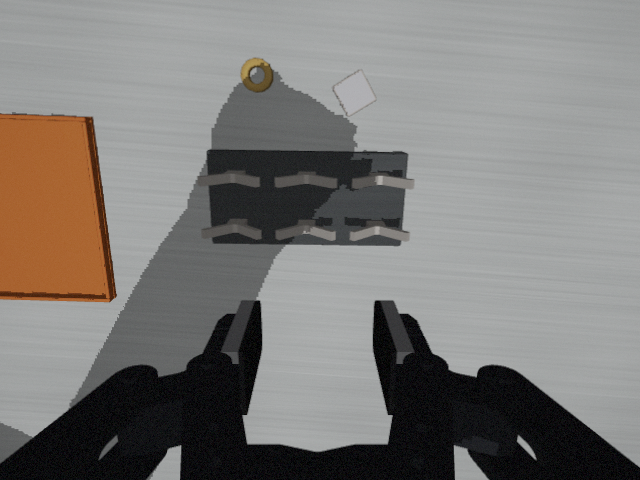

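The dosing rack is at px (208–408, 150–245), with its supports clearly seen and the jaws at the bottom. Measuring plate and supports.

```bash
python3 - <<'E'
from h import *
o,im,d,p=pickle.load(open('pics/w1.pkl','rb')); W=cloud(d,p,o)
k=np.zeros((480,640),bool);k[140:255,190:420]=1
print('table',np.median(W[50:60,450:600,2]))
q=W[k&(W[...,2]>.007)&(W[...,2]<.014)]; print('plate',len(q),np.median(q[:,2]),cv2.minAreaRect(q[:,:2].astype(np.float32)*1000))
m=k&(W[...,2]>.03)&(W[...,2]<.06); n,l,s,c=cv2.connectedComponentsWithStats(m.astype(np.uint8))
for i in range(1,n):
    if s[i,4]<40: continue
    q=W[l==i]; print(s[i,:4],q.mean(0).round(4),q[:,1].min().round(4),q[:,1].max().round(4),q[:,2].max().round(4),((q[:,1].min()+q[:,1].max())/2).round(4))
# tray
h=cv2.cvtColor(im,cv2.COLOR_RGB2HSV); t=W[(h[...,0]>3)&(h[...,0]<20)&(h[...,1]>140)&(d>0)&(np.arange(640)[None]<130)]
print('tray visible',t.min(0),t.max(0))
E
```

```text
table -1.2870797917424737e-05
plate 14469 0.010046751469754978 ((535.1832275390625, -273.13629150390625), (90.4309310913086, 185.9915313720703), 3.883035898208618)
[197 173  63  15] [ 0.5541 -0.205   0.0414] -0.2327 -0.1803 0.0518 -0.2065
[275 175  63  14] [ 0.5587 -0.2716  0.0413] -0.2981 -0.2458 0.0521 -0.2719
[352 176  63  14] [ 0.5631 -0.3377  0.0413] -0.363 -0.3108 0.0515 -0.3369
[201 224  61  16] [ 0.5085 -0.2087  0.0411] -0.2362 -0.1836 0.052 -0.2099
[276 225  60  16] [ 0.513  -0.2747  0.0413] -0.3011 -0.249 0.0521 -0.275
[350 226  61  16] [ 0.5175 -0.3407  0.0411] -0.3659 -0.3138 0.0516 -0.3398
tray visible [ 0.40921765 -0.23874152 -0.0007372 ] [0.59385495 0.03450382 0.33207454]
```

Request:
drive_tool --plan '[[0.5, [0.0, 0.056, 0], 0], [0.5, [0, 0.056, 0], 0], [0.5, [0, 0.056, 0], 0], [0.5, [0, 0.056, 0], 0], [0.5, [-0.01, 0.056, 0], -1], [0.5, [-0.01, 0.056, 0], -1], [0.5, [-0.01, 0.056, 0], -1], [0.5, [-0.01, 0.056, 0], 0], [0.5, [-0.01, 0.056, 0], 0], [0.5, [-0.01, 0.05, 0], 0]]'

```text
time: 2.65
ee_pos: [0.4968, 0.1365, 0.2736]
tcp_rot: [-174.3, 0.1, 12.5]
wrist_force: [-0.8, -1.0, -0.2]
opening: 0.0424
```

Request:
drive_tool --plan '[[0.5, [0, 0, 0], 0]]'

```text
time: 2.78
ee_pos: [0.4969, 0.1366, 0.2734]
tcp_rot: [-174.3, 0.1, 12.5]
wrist_force: [-0.0, 0.7, 0.4]
opening: 0.0427
```

```bash
python3 - <<'E'
from h import *
o=snap('wrist','w2')[0]; print(o['time'],o['ee_pos'],o['tcp_rot'],o['opening'])
E
```

```text
2.775 [0.49686801 0.13657824 0.27341191] [-1.74310406e+02  1.03161480e-01  1.25173488e+01] 0.042737804329870774
```

View pics/w2.png

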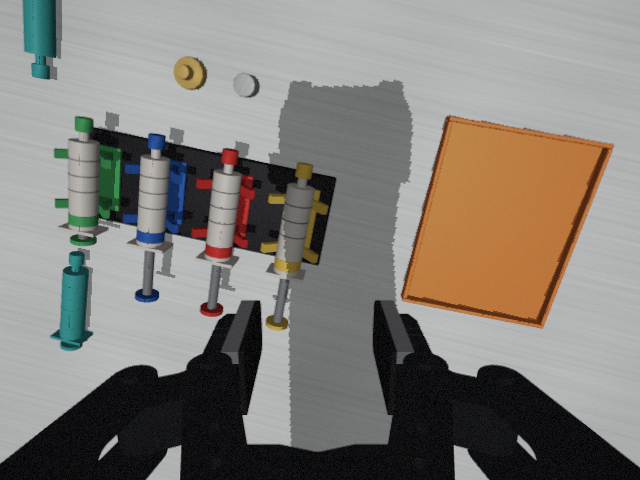

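```bash
python3 - <<'E'
from h import *
o=monitor.get_obs(); print(o['q'],o['qd'])
o,im,d,p=pickle.load(open('pics/w1.pkl','rb'));print(o['q'])
E
```

```text
[ 12.41665127   0.67557406   7.71114614  97.13912781   5.65459642
 179.95116717] [-8.18847012e-01  1.23178937e-01  1.19975464e-01  5.28580809e-02
 -3.14771324e-01 -2.46701526e-04]
[-2.77701703e+01  1.42551560e+01  2.25869206e+01  9.85191436e+01
  7.70201618e-03  1.47567426e+02]
```

Request:
drive_tool --plan '[[0.5, [0, 0.03, 0], -3], [0.5, [0, 0.03, 0], -3]]'

```text
time: 3.08
ee_pos: [0.5096, 0.1391, 0.2733]
tcp_rot: [-171.8, 0.1, 11.2]
wrist_force: [0.4, -0.5, -0.4]
opening: 0.0426
```

```bash
python3 - <<'E'
from h import *
o=monitor.get_obs(); print(o['q'],o['tcp_rot'],o['ee_pos'])
E
```

```text
[ 11.19143903   2.35479146   9.25591809  97.05683482   8.20069034
 179.94504306] [-1.71799166e+02  1.47869024e-01  1.12458342e+01] [0.50956495 0.1390592  0.27331162]
```

Joint 6 hit its 180° limit, so this grasp needs the tool's half-turn equivalent at yaw ≈ −178. I'll unwind by turning the yaw positive.

Request:
drive_tool --plan '[[0.5, [0, 0, 0], 8], [0.5, [0, 0, 0], 10], [0.5, [0, 0, 0], 10]]'

```text
time: 3.45
ee_pos: [0.5095, 0.1391, 0.273]
tcp_rot: [-171.8, 0.2, 39.6]
wrist_force: [0.1, 0.2, -0.3]
opening: 0.0429
```

```bash
python3 - <<'E'
from h import *
o=monitor.get_obs(); print(o['q'],o['tcp_rot'],o['ee_pos'])
E
```

```text
[ 11.71262868   6.12374553  13.18615129 101.03631989   7.1465925
 151.88385631] [-1.71829253e+02  1.51056132e-01  3.95913042e+01] [0.50953619 0.13905218 0.27303315]
```

```bash
python3 - <<'E'
from h import *
o,im,d,p=pickle.load(open('pics/w2.pkl','rb')); W=cloud(d,p,o); h=cv2.cvtColor(im,cv2.COLOR_RGB2HSV); H,S,V=[h[...,i].astype(int) for i in range(3)]
k=np.zeros((480,640),bool);k[100:340,50:340]=1
print('table',np.median(W[20:60,330:400,2]),np.median(W[360:400,150:200,2]) )
t=W[(H>3)&(H<20)&(S>140)&(d>0)&(np.arange(640)[None]>390)&(W[...,2]<.03)]
print('tray',cv2.minAreaRect(t[:,:2].astype(np.float32)*1000),np.median(t[:,2]))
for n,(a,b) in dict(green=(60,106),blue=(132,172),red=(200,245),yellow=(265,318)).items():
    m=k.copy(); m[:,:a]=0; m[:,b:]=0; m&=(W[...,2]>.047)&(W[...,2]<.07)&(S<70)&(V>60)
    q=W[m]; c=q[q[:,2]>.053]; vx,vy,x0,y0=cv2.fitLine(c[:,:2].astype(np.float32),cv2.DIST_L2,0,.01,.01).ravel()
    if vx<0: vx,vy=-vx,-vy
    print(n,len(c),'ctr',c.mean(0).round(4),'yaw',np.degrees(np.arctan2(vy,vx)).round(2),'xrange',np.percentile(q[:,0],[1,99]).round(4),'top',np.percentile(q[:,2],98).round(4))
    cm={'green':(H>45)&(H<78),'blue':(H>105)&(H<130),'red':(H<6)|(H>172),'yellow':(H>18)&(H<35)}[n]&(S>110)&k
    cm[:,:a-5]=0;cm[:,b+5:]=0; q=W[cm&(W[...,2]>.03)]; 
    f=q[q[:,0]>.495]; print('   cap max x',f[:,0].max().round(4) if len(f) else None, f.mean(0).round(4),'disc',q[q[:,0]<.42][:,0].min().round(4),'z colored low',np.percentile(W[cm][:,2],3).round(3))
E
```

```text
table -3.829669060614882e-05 0.30496016050919456
tray ((500.93585205078125, -7.9354248046875), (179.57260131835938, 140.1276397705078), 2.9905107021331787) 0.004223834518370717
green 1652 ctr [0.459  0.3681 0.056 ] yaw 1.38 xrange [0.409  0.5041] top 0.0581
   cap max x 0.5754 [0.514  0.3627 0.0592] disc 0.4034 z colored low 0.012
blue 1676 ctr [0.4599 0.304  0.0559] yaw 2.56 xrange [0.3682 0.5034] top 0.058
   cap max x 0.5754 [0.515  0.2987 0.0631] disc 0.361 z colored low 0.012
red 1698 ctr [0.4624 0.2398 0.056 ] yaw 2.3 xrange [0.3705 0.5049] top 0.058
   cap max x 0.5754 [0.5167 0.2375 0.062 ] disc 0.363 z colored low 0.011
yellow 1737 ctr [0.4647 0.1748 0.0559] yaw 1.57 xrange [0.3722 0.5076] top 0.058
   cap max x 0.5754 [0.5198 0.1749 0.0636] disc 0.366 z colored low 0.01
```

Request:
drive_tool --plan '[[0.5, [0, 0, 0], 10], [0.5, [0, 0, 0], 10], [0.5, [0, 0, 0], 10], [0.5, [0, 0, 0], 10], [0.5, [0, 0, 0], 10], [0.5, [0, 0, 0], 10], [0.5, [0, 0, 0], 10], [0.5, [0, 0, 0], 10], [0.5, [0, 0, 0], 10], [0.5, [0, 0, 0], 10]]'

```text
time: 4.7
ee_pos: [0.5095, 0.1392, 0.2729]
tcp_rot: [-171.9, 0.1, 139.6]
wrist_force: [-0.6, 0.3, 0.2]
opening: 0.0429
```

Request:
drive_tool --plan '[[0.5, [0, 0, 0], 10], [0.5, [0, 0, 0], 10], [0.5, [0, 0, 0], 10], [0.5, [0, 0, 0], 10], [0.5, [0, 0, 0], 10], [0.5, [0, 0, 0], 10], [0.5, [0, 0, 0], 10], [0.5, [0, 0, 0], 10], [0.5, [0, 0, 0], 10], [0.5, [0, 0, 0], 10]]'

```text
time: 5.95
ee_pos: [0.5094, 0.1392, 0.2731]
tcp_rot: [-171.9, 0.2, -120.4]
wrist_force: [0.2, -0.7, -0.1]
opening: 0.0425
```

Request:
drive_tool --plan '[[0.5, [0, 0, 0], 10], [0.5, [0, 0, 0], 10], [0.5, [0, 0, 0], 10], [0.5, [0, 0, 0], 10], [0.5, [0, 0, 0], 10], [0.5, [0, 0, 0], 10], [0.5, [0, 0, 0], 10], [0.5, [0, 0, 0], 10], [0.5, [0, 0, 0], 10], [0.5, [0, 0, 0], 10]]'

```text
time: 7.2
ee_pos: [0.5095, 0.1391, 0.2732]
tcp_rot: [-171.8, 0.2, -20.4]
wrist_force: [-0.3, 1.1, 0.7]
opening: 0.0428
```

```bash
python3 - <<'E'
from h import *
o=monitor.get_obs(); print(o['q'],o['tcp_rot'],o['ee_pos'])
E
```

```text
[  11.79240589   -1.83542434    4.99311439   92.61686895    7.00003946
 -147.54220075] [-171.83815603    0.18675818  -20.39435503] [0.50946513 0.13910521 0.27316794]
```

Request:
drive_tool --plan '[[0.5, [0, 0, 0], 10], [0.5, [0, 0, 0], 10], [0.5, [0, 0, 0], 10], [0.5, [0, -0.03, 0], 5], [0.5, [0, -0.03, 0], 5], [0.5, [0, -0.03, 0], 5]]'

```text
time: 7.95
ee_pos: [0.4824, 0.1536, 0.2735]
tcp_rot: [-176.5, 0.2, 15.7]
wrist_force: [-0.0, -0.0, 0.1]
opening: 0.0425
```

```bash
python3 - <<'E'
from h import *
o=monitor.get_obs(); print(o['q'],o['tcp_rot'],o['ee_pos'])
E
```

```text
[  15.84814193   -0.35681809    6.76780624   97.36164574    3.49342772
 -179.82409245] [-176.50731505    0.24773904   15.67255961] [0.48240696 0.15360418 0.273451  ]
```

It works: the roll went from −171.8 to −176.5. A little more will level it.

Request:
drive_tool --plan '[[0.5, [0, -0.03, 0], 5], [0.5, [0, -0.03, 0], 5]]'

```text
time: 8.2
ee_pos: [0.4575, 0.1665, 0.2735]
tcp_rot: [-179.8, 0.3, 19.8]
wrist_force: [0.5, -0.4, 0.5]
opening: 0.043
```

```bash
python3 - <<'E'
from h import *
o=monitor.get_obs(); print(o['q'],o['tcp_rot'],o['ee_pos'])
E
```

```text
[  19.87921606   -2.85571087    4.385752     97.56874098    0.21456275
 -179.91281909] [-179.78593548    0.32760421   19.79203434] [0.45750934 0.16647568 0.27349419]
```

Levelled. Now I'll unwind to yaw ≈ −178 (−198° of turn), moving above the yellow syringe on the way.

Request:
drive_tool --plan '[[0.5, [0, 0, 0], -10], [0.5, [0, 0, 0], -10], [0.5, [0, 0, 0], -10], [0.5, [0, 0, 0], -10], [0.5, [0, 0, 0], -10], [0.5, [0, 0, 0], -10], [0.5, [0, 0, 0], -10], [0.5, [0, 0, 0], -10], [0.5, [0, 0, 0], -10], [0.5, [0, 0, 0], -10]]'

```text
time: 9.45
ee_pos: [0.4579, 0.1662, 0.2735]
tcp_rot: [-179.6, 0.3, -80.6]
wrist_force: [-0.4, -0.2, 0.5]
opening: 0.0428
```

Request:
drive_tool --plan '[[0.5, [0, 0, 0], -10], [0.5, [0, 0, 0], -10], [0.5, [0, 0, 0], -10], [0.5, [0, 0, 0], -10], [0.5, [0, 0, 0], -10], [0.5, [0, 0, 0], -10], [0.5, [0, 0, 0], -10], [0.5, [0, 0, 0], -10], [0.5, [0, 0, 0], -10], [0.5, [0.006, 0.008, 0], -8]]'

```text
time: 10.7
ee_pos: [0.4638, 0.1741, 0.2737]
tcp_rot: [-179.6, 0.4, -178.6]
wrist_force: [0.0, 0.6, -0.1]
opening: 0.0428
```

Request:
drive_tool --plan '[[0.5, [0, 0, -0.05], 0], [0.5, [0, 0, 0], 0]]'

```text
time: 10.95
ee_pos: [0.4624, 0.1736, 0.2201]
tcp_rot: [-179.5, 0.0, -178.3]
wrist_force: [-0.2, 0.4, 0.4]
opening: 0.0425
```

```bash
python3 - <<'E'
from h import *
o=snap('wrist','w3')[0]; print(o['q'],o['ee_pos'],o['tcp_rot'],o['opening'])
E
```

```text
[20.82314929 -3.14472165 -1.83412377 91.4390243  -0.4592346  19.09178852] [0.46236991 0.17359638 0.22013355] [-1.79524019e+02  2.88432691e-02 -1.78268005e+02] 0.04249245292889628
```

View pics/w3.png

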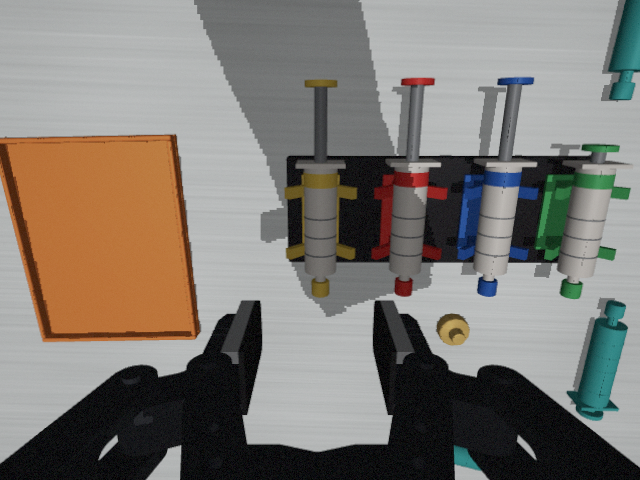

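The yellow syringe is at px (320,220), centred between the jaws with its axis nearly parallel to the pads. I'll re-measure all four from this view.

```bash
python3 - <<'E'
from h import *
o,im,d,p=pickle.load(open('pics/w3.pkl','rb')); W=cloud(d,p,o); h=cv2.cvtColor(im,cv2.COLOR_RGB2HSV); H,S,V=[h[...,i].astype(int) for i in range(3)]
for n,(a,b) in dict(green=(560,615),blue=(474,522),red=(385,430),yellow=(298,345)).items():
    m=np.zeros((480,640),bool); m[165:280,a:b]=1
    q=W[m&(W[...,2]>.054)&(W[...,2]<.061)]
    vx,vy,x0,y0=cv2.fitLine(q[:,:2].astype(np.float32),cv2.DIST_HUBER,0,.01,.01).ravel()
    if vx<0: vx,vy=-vx,-vy
    xr=np.percentile(q[:,0],[.5,99.5]); print(n,len(q),(xr.mean()).round(4),xr.round(4),q.mean(0).round(4),'yaw',np.degrees(np.arctan2(vy,vx)).round(2))
E
```

```text
green 2628 0.4563 [0.4154 0.4973] [0.4541 0.3685 0.0563] yaw 2.57
blue 2491 0.4574 [0.4173 0.4976] [0.4552 0.3043 0.0562] yaw 2.21
red 2464 0.4596 [0.4192 0.4999] [0.4574 0.2401 0.0562] yaw 2.23
yellow 2529 0.4619 [0.4209 0.5029] [0.4589 0.1758 0.0562] yaw 1.81
```

Request:
drive_tool --plan '[[0.5, [0, 0.002, -0.05], 0], [0.5, [0, 0, -0.05], 0], [0.5, [0, 0, -0.04], 0], [0.5, [0, 0, -0.03], 0], [0.5, [0, 0, 0], 0]]' --grip_force 30

```text
time: 11.62
ee_pos: [0.4644, 0.1758, 0.0537]
tcp_rot: [-179.6, 0.3, -178.3]
wrist_force: [-0.3, -0.0, 0.6]
opening: 0.0428
```

Request:
drive_tool --plan '[[0.5, [-0.002, 0, -0.003], 0], [0.1, [0, 0, 0], 0], [0.1, [0, 0, 0], 0], [0.1, [0, 0, 0], 0], [0.1, [0, 0, 0], 0]]' --grip_force 30

```text
time: 12.25
ee_pos: [0.4635, 0.1746, 0.0523]
tcp_rot: [-179.5, 0.5, -178.4]
wrist_force: [-1.3, -10.2, 7.6]
opening: 0.0229
```

Request:
drive_tool --plan '[[0.1, [0, 0, 0.03], 0], [0.1, [0, 0, 0.05], 0], [0.1, [0, 0, 0.04], 0], [0.1, [0.01, -0.05, 0], 0], [0.1, [0.01, -0.05, 0], 1], [0.1, [0.01, -0.05, 0], 1], [0.1, [0.01, -0.05, 0], 0], [0.1, [0.01, -0.05, 0], 0], [0.1, [0.01, -0.05, 0], 0], [0.1, [0.009, -0.05, 0], 0]]'

```text
time: 13.5
ee_pos: [0.532, -0.1761, 0.1717]
tcp_rot: [-179.6, 0.5, -176.4]
wrist_force: [1.5, 0.6, 0.2]
opening: 0.0231
```

Request:
drive_tool --plan '[[0.1, [0, -0.033, 0], 0], [0.1, [0, 0, 0], 0]]'

```text
time: 13.75
ee_pos: [0.5316, -0.2093, 0.171]
tcp_rot: [-179.6, 0.4, -176.5]
wrist_force: [0.1, -0.2, -0.8]
opening: 0.0227
```

```bash
python3 - <<'E'
from h import *
o=snap('wrist','w4')[0]; print(o['q'],o['ee_pos'],o['tcp_rot'],o['opening'])
E
```

```text
[-21.41629436   6.50907298   2.62936012  85.615597    -0.15714444
 -24.894366  ] [ 0.53155606 -0.20926377  0.171023  ] [-179.64500685    0.39164742 -176.52140717] 0.022660274394570024
```

View pics/w4.png

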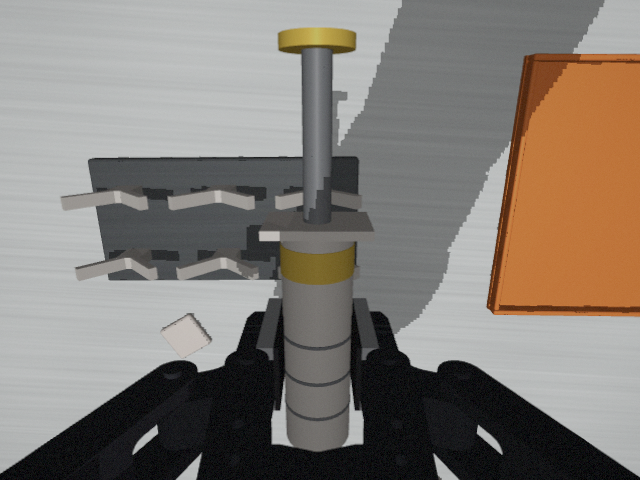

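The yellow syringe is held level between the pads, with the disc toward the robot. Lowering into the left place.

Request:
drive_tool --plan '[[0.1, [0.001, 0.001, -0.045], 0], [0.1, [0, 0, -0.045], 0], [0.1, [0, 0, -0.02], 0], [0.1, [0, 0, -0.006], 0], [0.1, [0, 0, 0], 0]]'

```text
time: 14.42
ee_pos: [0.533, -0.2058, 0.0554]
tcp_rot: [-179.6, 0.4, -176.3]
wrist_force: [-1.2, -3.3, 0.7]
opening: 0.0231
```

Request:
drive_tool --plan '[[0.1, [0, -0.002, -0.003], 0], [0.1, [0, 0, 0], 0], [0.35, [0, 0, 0], 0], [0.5, [0, 0, 0], 0], [0.5, [0, 0, 0], 0]]'

```text
time: 15.05
ee_pos: [0.5325, -0.2079, 0.0511]
tcp_rot: [-179.7, 0.3, -176.3]
wrist_force: [0.2, -0.8, -0.1]
opening: 0.0428
```

Request:
drive_tool --plan '[[0.5, [0, 0, 0.03], 0], [0.5, [0, 0, 0.05], 0], [0.5, [0, 0, 0.05], 0], [0.5, [-0.01, 0.03, 0.04], 0]]'

```text
time: 15.55
ee_pos: [0.5227, -0.1788, 0.2229]
tcp_rot: [-179.7, 0.4, -176.5]
wrist_force: [0.1, 0.3, 0.1]
opening: 0.0423
```

```bash
python3 - <<'E'
from h import *
o=snap('wrist','w5')[0]; print(o['q'],o['ee_pos'],o['tcp_rot'],o['opening'])
E
```

```text
[-18.80654963   4.29084719   5.96806078  91.18050739  -0.16422654
 -22.34805703] [ 0.52274489 -0.17881991  0.22290803] [-179.65924281    0.39695481 -176.45802403] 0.042257149371723424
```

View pics/w5.png

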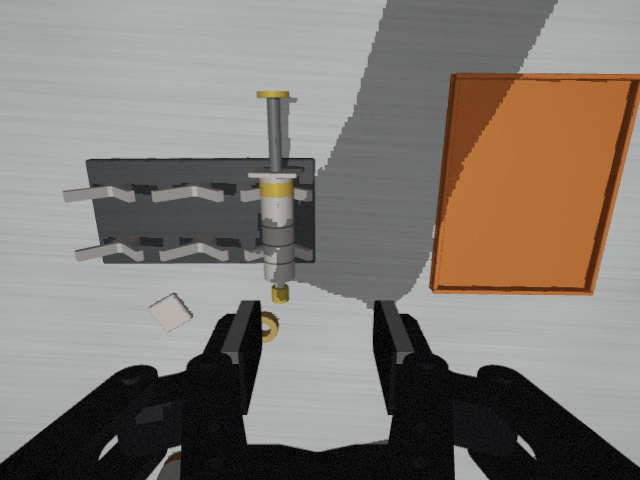

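The yellow syringe sits in the left place at px (277,225), tip away from the robot. I'll check its numbers, then fetch red.

```bash
cat >> h.py <<'E'
def dosecheck(fn, O=(0.5352,-0.2731), yaw=3.88):
    o,im,d,p=pickle.load(open(f'pics/{fn}.pkl','rb')); W=cloud(d,p,o)
    c,s=np.cos(np.radians(yaw)),np.sin(np.radians(yaw)); dx,dy=W[...,0]-O[0],W[...,1]-O[1]
    X=c*dx+s*dy+.045; Y=-s*dx+c*dy
    for n,y in(('L',.065),('M',0),('R',-.065)):
        k=(abs(Y-y)<.015)&(W[...,2]>.052)&(W[...,2]<.075)&(X>-.03)&(X<.12)&(d>0); k[300:]=0
        if k.sum()<200: print(n,'empty',k.sum()); continue
        xr=np.percentile(X[k],[.5,99.5]); print(n,k.sum(),'mid x~',xr.mean().round(4),xr.round(4),'y',np.median(Y[k]).round(4),'top z',np.percentile(W[...,2][k],90).round(4),'axis~',(np.percentile(W[...,2][k],90)-.012).round(4))
E
python3 - <<'E'
from h import *
dosecheck('w5')
E
```

```text
L 2993 mid x~ 0.0519 [0.0047 0.0992] y 0.066 top z 0.0574 axis~ 0.0454
M empty 0
R empty 0
```

Request:
drive_tool --plan '[[0.5, [-0.01, 0.05, 0], 0], [0.5, [-0.01, 0.05, 0], 0], [0.5, [-0.01, 0.05, 0], -1], [0.5, [-0.01, 0.05, 0], -1], [0.5, [-0.01, 0.05, 0], 0], [0.5, [-0.01, 0.05, 0], 0], [0.5, [-0.003, 0.05, 0], 0], [0.5, [0, 0.05, 0], 0], [0.5, [0, 0.018, 0], 0], [0.5, [0, 0, -0.05], 0]]'

```text
time: 16.85
ee_pos: [0.461, 0.2417, 0.1735]
tcp_rot: [-179.8, 0.7, -178.2]
wrist_force: [0.7, 0.2, -0.9]
opening: 0.043
```

Request:
drive_tool --plan '[[0.5, [0, 0, -0.04], 0], [0.5, [0, 0, 0], 0]]'

```text
time: 17.1
ee_pos: [0.4581, 0.2385, 0.1285]
tcp_rot: [-179.5, 0.1, -178.4]
wrist_force: [0.1, -0.1, 0.9]
opening: 0.0424
```

Yellow is seated: mid x ≈ 0.045 from the barrel's back end, y 0.066, axis z 0.045. Now red.

Request:
drive_tool --plan '[[0.5, [0.001, 0.0015, -0.04], 0], [0.5, [0, 0, -0.03], 0], [0.5, [0, 0, -0.006], 0], [0.5, [0, 0, 0], 0], [0.1, [0, 0, 0], 0], [0.1, [0, 0, 0], 0], [0.1, [0, 0, 0], 0], [0.1, [0, 0, 0], 0]]'

```text
time: 18.1
ee_pos: [0.4616, 0.2397, 0.0574]
tcp_rot: [-179.5, 0.5, -178.4]
wrist_force: [0.1, -11.9, 8.5]
opening: 0.0227
```

Request:
drive_tool --plan '[[0.1, [0, 0, 0.03], 0], [0.1, [0, 0, 0.05], 0], [0.1, [0, 0, 0.04], 0], [0.1, [0.01, -0.05, 0], 0], [0.1, [0.01, -0.05, 0], 1], [0.1, [0.01, -0.05, 0], 1], [0.1, [0.01, -0.05, 0], 0], [0.1, [0.01, -0.05, 0], 0], [0.1, [0.01, -0.05, 0], 0], [0.1, [0.01, -0.05, 0], 0]]'

```text
time: 19.35
ee_pos: [0.531, -0.1105, 0.1769]
tcp_rot: [-179.6, 0.5, -176.4]
wrist_force: [0.3, -0.1, -0.3]
opening: 0.0224
```

Request:
drive_tool --plan '[[0.1, [0.005, -0.05, 0], 0], [0.1, [0, -0.05, 0], 0], [0.1, [0, -0.05, 0], 0], [0.1, [0, -0.013, 0], 0], [0.1, [0, 0, -0.02], 0], [0.1, [0, 0, 0], 0]]'

```text
time: 20.1
ee_pos: [0.5351, -0.2711, 0.1547]
tcp_rot: [-179.7, 0.3, -176.3]
wrist_force: [0.3, -0.1, -0.2]
opening: 0.0228
```

```bash
python3 - <<'E'
from h import *
o=snap('wrist','w6')[0]; print(o['q'],o['ee_pos'],o['tcp_rot'],o['opening'])
E
```

```text
[-26.82873003  10.60622907   5.42591085  84.4504851   -0.0884761
 -30.47922781] [ 0.53513234 -0.2711068   0.15474135] [-179.73648298    0.27330095 -176.34915879] 0.02277215555072517
```

View pics/w6.png

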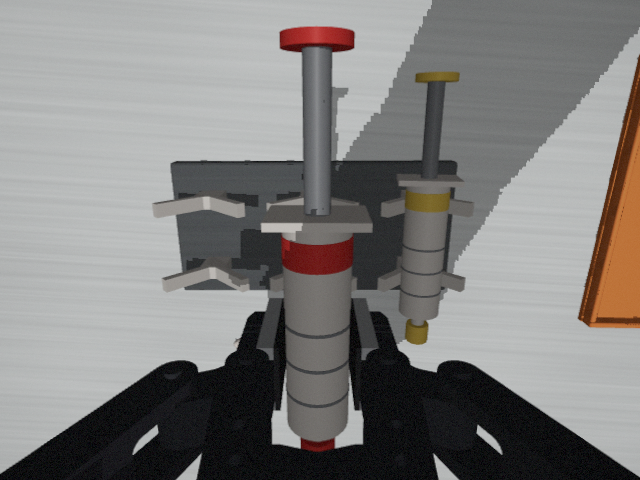

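Red is held level over the middle place. Lowering by about 97 mm.

Request:
drive_tool --plan '[[0.1, [0.001, -0.002, -0.04], 0], [0.1, [0, 0, -0.035], 0], [0.1, [0, 0, -0.015], 0], [0.1, [0, 0, -0.005], 0], [0.1, [0, 0, 0], 0]]'

```text
time: 20.78
ee_pos: [0.5372, -0.2738, 0.0616]
tcp_rot: [-179.6, 0.4, -176.3]
wrist_force: [-0.1, -0.0, 0.1]
opening: 0.0231
```

Request:
drive_tool --plan '[[0.1, [0, 0, -0.004], 0], [0.1, [0, 0, 0], 0], [0.35, [0, 0, 0], 0], [0.5, [0, 0, 0], 0], [0.5, [0, 0, 0], 0], [0.5, [0, 0, 0.03], 0], [0.5, [0, 0, 0.05], 0], [0.5, [0, 0, 0.05], 0], [0.5, [-0.01, 0.03, 0.03], 0]]'

```text
time: 21.9
ee_pos: [0.527, -0.2446, 0.2185]
tcp_rot: [-179.6, 0.5, -176.5]
wrist_force: [0.7, 0.2, 0.2]
opening: 0.0425
```

```bash
python3 - <<'E'
from h import *
o=snap('wrist','w7')[0]; print(o['ee_pos'],o['tcp_rot'],o['opening'])
dosecheck('w7')
E
```

```text
[ 0.52700115 -0.24464325  0.21854834] [-179.60242695    0.46720929 -176.45625812] 0.0425491048620098
L 3085 mid x~ 0.0513 [0.0047 0.0979] y 0.0649 top z 0.0575 axis~ 0.0455
M 3098 mid x~ 0.0497 [0.0029 0.0964] y 0.0009 top z 0.0574 axis~ 0.0454
R empty 0
```

View pics/w7.png

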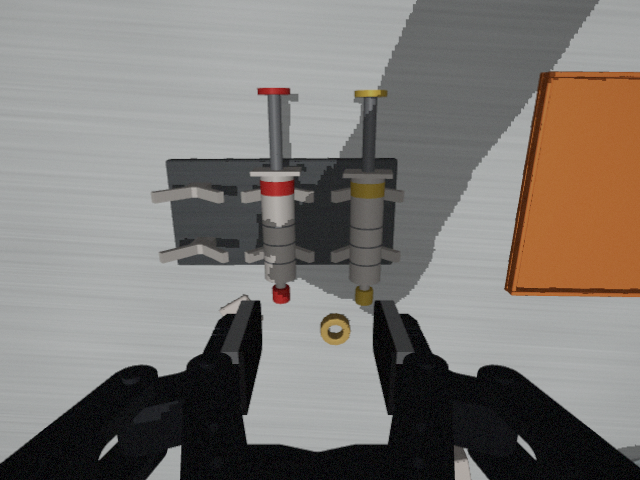

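Red (278,225) and yellow (367,225) are both seated. Now blue.

Request:
drive_tool --plan '[[0.5, [-0.005, 0.055, 0], 0], [0.5, [-0.008, 0.055, 0], 0], [0.5, [-0.008, 0.055, 0], -1], [0.5, [-0.008, 0.055, 0], -1], [0.5, [-0.008, 0.055, 0], 0], [0.5, [-0.008, 0.055, 0], 0], [0.5, [-0.008, 0.055, 0], 0], [0.5, [-0.008, 0.055, 0], 0], [0.5, [-0.008, 0.055, 0], 0], [0.5, [0, 0.054, 0], 0]]'

```text
time: 23.2
ee_pos: [0.4569, 0.3071, 0.2164]
tcp_rot: [-179.7, 0.4, -178.3]
wrist_force: [0.8, 0.1, -0.6]
opening: 0.0423
```

Request:
drive_tool --plan '[[0.5, [0, 0, -0.05], 0], [0.5, [0, 0, -0.04], 0], [0.5, [0, 0, 0], 0]]'

```text
time: 23.58
ee_pos: [0.456, 0.3044, 0.1232]
tcp_rot: [-179.5, 0.1, -178.3]
wrist_force: [-0.3, 0.0, 1.0]
opening: 0.0429
```

Request:
drive_tool --plan '[[0.5, [0, 0, -0.04], 0], [0.5, [0, 0, -0.025], 0], [0.5, [0, 0, -0.006], 0], [0.5, [0, 0, 0], 0], [0.1, [0, 0, 0], 0], [0.1, [0, 0, 0], 0], [0.1, [0, 0, 0], 0], [0.1, [0, 0, 0], 0]]'

```text
time: 24.58
ee_pos: [0.4584, 0.3046, 0.0572]
tcp_rot: [-179.6, 0.5, -178.4]
wrist_force: [0.1, -7.8, 6.8]
opening: 0.0231
```

Request:
drive_tool --plan '[[0.1, [0, 0, 0.03], 0], [0.1, [0, 0, 0.05], 0], [0.1, [0, 0, 0.04], 0], [0.1, [0.01, -0.05, 0], 0], [0.1, [0.01, -0.055, 0], 1], [0.1, [0.01, -0.055, 0], 1], [0.1, [0.01, -0.055, 0], 0], [0.1, [0.01, -0.055, 0], 0], [0.1, [0.01, -0.055, 0], 0], [0.1, [0.01, -0.055, 0], 0]]'

```text
time: 25.82
ee_pos: [0.5279, -0.0766, 0.1767]
tcp_rot: [-179.7, 0.5, -176.4]
wrist_force: [0.3, 0.8, -0.4]
opening: 0.0228
```

Request:
drive_tool --plan '[[0.1, [0.006, -0.055, 0], 0], [0.1, [0.006, -0.055, 0], 0], [0.1, [0, -0.055, 0], 0], [0.1, [0, -0.055, 0], 0], [0.1, [0, -0.043, 0], 0], [0.1, [0, 0, -0.02], 0], [0.1, [0, 0, 0], 0]]'

```text
time: 26.7
ee_pos: [0.539, -0.3379, 0.1545]
tcp_rot: [-179.7, 0.3, -176.4]
wrist_force: [0.6, 0.2, -0.8]
opening: 0.0225
```

```bash
python3 - <<'E'
from h import *
o=snap('wrist','w8')[0]; print(o['q'],o['ee_pos'],o['tcp_rot'],o['opening'])
E
```

```text
[-3.20665789e+01  1.56733140e+01  1.13995809e+01  8.53603325e+01
 -5.20379731e-02 -3.56599809e+01] [ 0.53895828 -0.33793183  0.15452595] [-179.74438809    0.26698122 -176.40616869] 0.02251517257873358
```

View pics/w8.png

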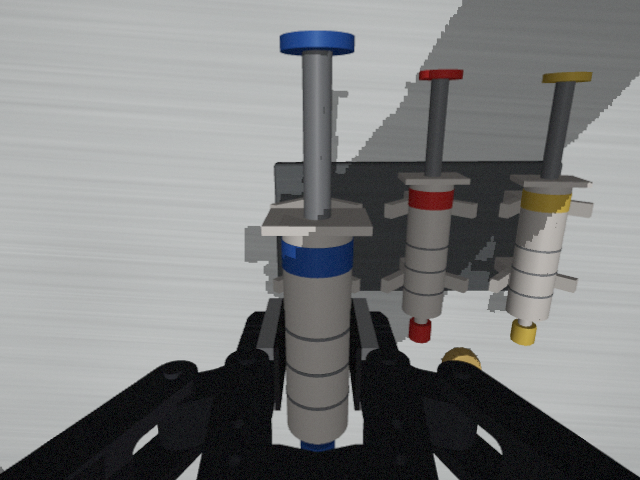

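Blue is held over the right place. Lowering.

Request:
drive_tool --plan '[[0.1, [0.001, 0, -0.04], 0], [0.1, [0, 0, -0.035], 0], [0.1, [0, 0, -0.015], 0], [0.1, [0, 0, -0.006], 0], [0.1, [0, 0, 0], 0]]'

```text
time: 27.38
ee_pos: [0.5411, -0.3378, 0.0605]
tcp_rot: [-179.6, 0.4, -176.3]
wrist_force: [-0.4, 0.0, 0.1]
opening: 0.023
```

Request:
drive_tool --plan '[[0.1, [0, 0, -0.003], 0], [0.1, [0, 0, 0], 0], [0.35, [0, 0, 0], 0], [0.5, [0, 0, 0], 0], [0.5, [0, 0, 0], 0], [0.5, [0, 0, 0.03], 0], [0.5, [0, 0, 0.05], 0], [0.5, [0, 0, 0.05], 0], [0.5, [-0.01, 0.04, 0.04], 0]]'

```text
time: 28.5
ee_pos: [0.5306, -0.2987, 0.2276]
tcp_rot: [-179.6, 0.4, -176.5]
wrist_force: [0.7, 0.4, 1.0]
opening: 0.0428
```

```bash
python3 - <<'E'
from h import *
o=snap('wrist','w9')[0]; print(o['ee_pos'],o['tcp_rot'],o['opening'])
dosecheck('w9')
E
```

```text
[ 0.53061619 -0.29873113  0.22758983] [-179.64785582    0.38090808 -176.48293927] 0.04280639281261393
L 2970 mid x~ 0.0534 [0.0047 0.1022] y 0.064 top z 0.0575 axis~ 0.0455
M 2951 mid x~ 0.0508 [0.0029 0.0986] y 0.0 top z 0.0574 axis~ 0.0454
R 2977 mid x~ 0.0518 [0.0034 0.1002] y -0.064 top z 0.0575 axis~ 0.0455
```

View pics/w9.png

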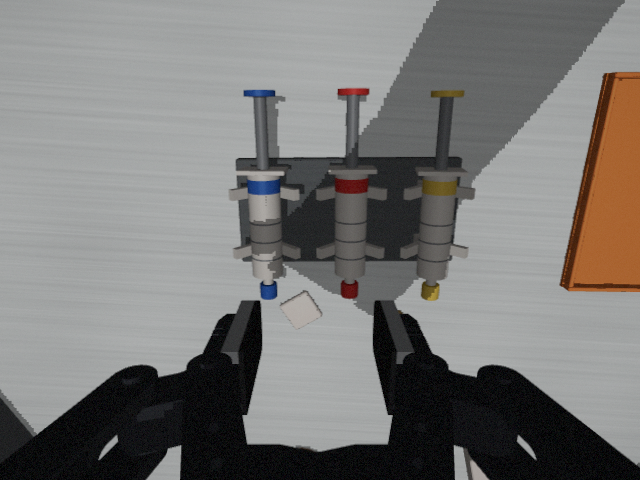

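All three fulls are seated at y 0.064, 0.000 and −0.064 with axis z 0.045. Now the empty green one.

Request:
drive_tool --plan '[[0.5, [-0.004, 0.055, 0], 0], [0.5, [-0.008, 0.06, 0], 0], [0.5, [-0.008, 0.06, 0], -1], [0.5, [-0.008, 0.06, 0], -1], [0.5, [-0.008, 0.06, 0], 0], [0.5, [-0.008, 0.06, 0], 0], [0.5, [-0.008, 0.06, 0], 0], [0.5, [-0.008, 0.06, 0], 0], [0.5, [-0.008, 0.06, 0], 0], [0.5, [-0.006, 0.06, 0], 0]]'

```text
time: 29.8
ee_pos: [0.4558, 0.2993, 0.2264]
tcp_rot: [-179.7, 0.4, -178.3]
wrist_force: [2.6, -0.8, 0.1]
opening: 0.043
```

Request:
drive_tool --plan '[[0.5, [0, 0.055, 0], 0], [0.5, [0, 0.017, -0.02], 0], [0.5, [0, 0, -0.04], 0], [0.5, [0, 0, -0.04], 0], [0.5, [0, 0, 0], 0]]'

```text
time: 30.42
ee_pos: [0.4551, 0.3675, 0.1227]
tcp_rot: [-179.4, 0.1, -178.4]
wrist_force: [0.6, -1.5, 0.7]
opening: 0.0426
```

```bash
python3 - <<'E'
from h import *
o=snap('wrist','w10')[0]; print(o['ee_pos'],o['tcp_rot'],o['opening'])
E
```

```text
[0.45505065 0.36752758 0.12269712] [-1.79444190e+02  5.74748074e-02 -1.78375289e+02] 0.04259269123114453
```

View pics/w10.png

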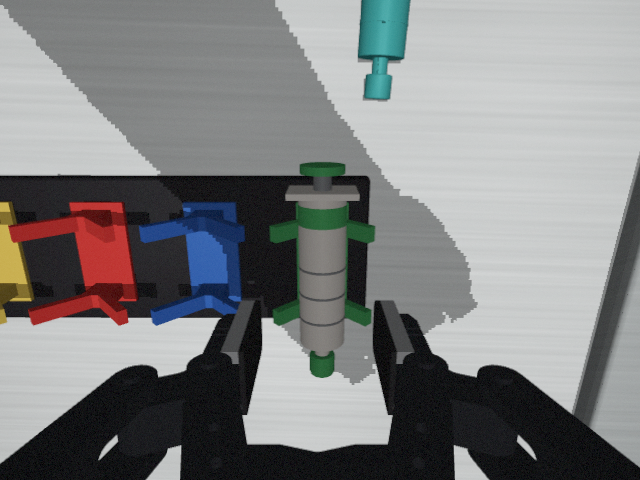

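Green is centred between the jaws and the look-alike is well clear, at px (380,60). I'll grip a bit high, TCP about 13 mm above the axis, so the fingertips stay clear of the tray floor.

Request:
drive_tool --plan '[[0.5, [0, 0.001, -0.04], 0], [0.5, [0, 0, -0.023], 0], [0.5, [0, 0, -0.005], 0], [0.5, [0, 0, 0], 0], [0.1, [0, 0, 0], 0], [0.1, [0, 0, 0], 0], [0.1, [0, 0, 0], 0], [0.1, [0, 0, 0], 0]]'

```text
time: 31.48
ee_pos: [0.4574, 0.3696, 0.0602]
tcp_rot: [-179.6, 0.5, -178.4]
wrist_force: [-0.6, -7.1, 7.4]
opening: 0.0225
```

Request:
drive_tool --plan '[[0.1, [0, 0, 0.03], 0], [0.1, [0, 0, 0.05], 0], [0.1, [0, 0, 0.03], 0], [0.1, [0.006, -0.05, 0], 0], [0.1, [0.006, -0.055, 0], 1], [0.1, [0.006, -0.055, 0], 0], [0.1, [0.006, -0.055, 0], 0], [0.1, [0.006, -0.055, 0], 0], [0.1, [0.006, -0.055, 0], 0], [0.1, [0.007, -0.053, 0], 0]]'

```text
time: 32.72
ee_pos: [0.4998, -0.0095, 0.1696]
tcp_rot: [-179.7, 0.5, -177.4]
wrist_force: [0.1, -0.2, -0.5]
opening: 0.0226
```

Request:
drive_tool --plan '[[0.1, [0, 0, -0.04], 0], [0.1, [0, 0, 0], 0]]'

```text
time: 32.98
ee_pos: [0.4983, -0.0083, 0.1269]
tcp_rot: [-179.7, 0.2, -177.4]
wrist_force: [-0.4, 0.3, 0.3]
opening: 0.0228
```

```bash
python3 - <<'E'
from h import *
o=snap('wrist','w11')[0]; print(o['ee_pos'],o['tcp_rot'],o['opening'])
E
```

```text
[ 0.49831352 -0.00829509  0.12687132] [-1.79692684e+02  1.57555924e-01 -1.77430929e+02] 0.022849381509651864
```

View pics/w11.png

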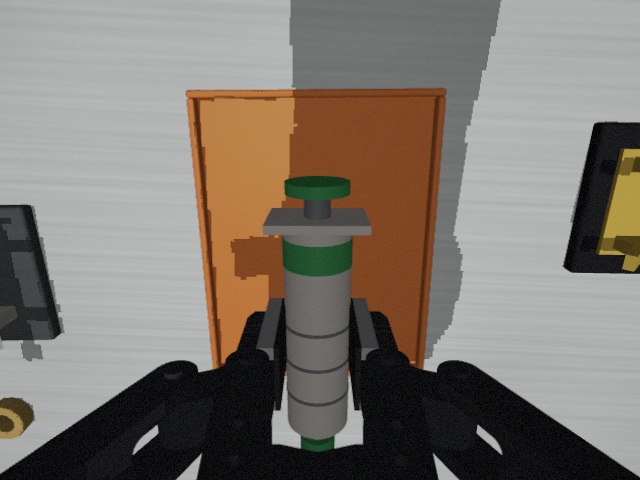

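Green is held over the middle of the tray. Lowering to TCP z ≈ 0.035 in steps.

Request:
drive_tool --plan '[[0.1, [0, 0, -0.04], 0], [0.1, [0, 0, -0.03], 0], [0.1, [0, 0, -0.014], 0], [0.1, [0, 0, -0.004], 0], [0.1, [0, 0, 0], 0]]'

```text
time: 33.65
ee_pos: [0.5003, -0.0075, 0.0415]
tcp_rot: [-179.7, 0.4, -177.3]
wrist_force: [0.1, -0.7, 0.3]
opening: 0.0228
```

Request:
drive_tool --plan '[[0.1, [0, 0, -0.006], 0], [0.1, [0, 0, -0.002], 0], [0.1, [0, 0, 0], 0]]'

```text
time: 34.02
ee_pos: [0.4995, -0.0078, 0.0322]
tcp_rot: [-179.7, 0.3, -177.4]
wrist_force: [0.2, -0.3, -0.3]
opening: 0.0222
```

Request:
drive_tool --plan '[[0.3, [0, 0, 0], 0], [0.5, [0, 0, 0], 0], [0.5, [0, 0, 0], 0], [0.5, [0, 0, 0.03], 0], [0.5, [0, 0, 0.05], 0], [0.5, [0, 0, 0.05], 0], [0.5, [-0.02, 0, 0.05], 0], [0.5, [-0.02, 0, 0.04], 0], [0.5, [0, 0, 0], 0], [0.5, [0, 0, 0], 0]]'

```text
time: 35.28
ee_pos: [0.4597, -0.0077, 0.2517]
tcp_rot: [-179.7, 0.3, -177.4]
wrist_force: [-0.6, 0.9, -1.0]
opening: 0.0427
```

```bash
python3 - <<'E'
from h import *
o,im,d,p=snap('wrist','w12'); snap('scene','s12'); snap('side','d12'); print(o['ee_pos'],o['time'],o['wrist_force'])
W=cloud(d,p,o); H=cv2.cvtColor(im,cv2.COLOR_RGB2HSV)
k=(abs(W[...,0]-.5)<.08)&(abs(W[...,1]+.008)<.06)&(W[...,2]>.0225)&(W[...,2]<.05); q=W[k]; print(len(q),q.min(0),q.max(0),np.median(q,0),np.percentile(q[:,2],90))
k&=W[...,2]>.026
q=W[k];print(len(q),cv2.minAreaRect(q[:,:2].astype(np.float32)*1000),q.mean(0))
cv2.imwrite('pics/m12.png',np.hstack([cv2.resize(cv2.imread('pics/w12.png'),(400,300)),cv2.resize(cv2.imread('pics/d12.png'),(400,300))]))
E
```

```text
[ 0.45969728 -0.00773849  0.25173109] 35.275 [-0.62153966  0.86944885 -0.96414454]
2263 [ 0.44443761 -0.02517028  0.02250008] [0.55909323 0.00832032 0.03038593] [ 0.49277127 -0.00615362  0.0268635 ] 0.02846344815598779
1449 ((492.58203125, -7.524085998535156), (94.77633666992188, 33.3050422668457), 1.3751901388168335) [ 0.49216783 -0.00650251  0.02760871]
```

View pics/m12.png

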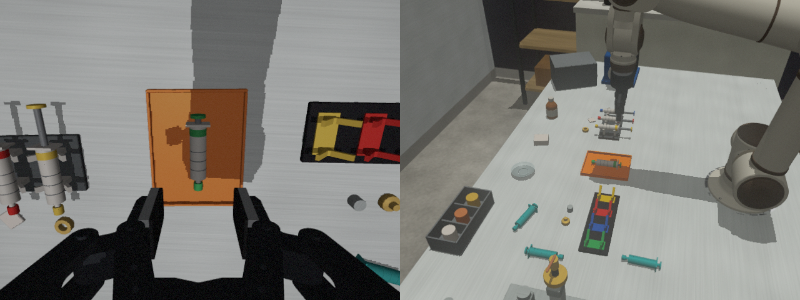

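View pics/s12.png

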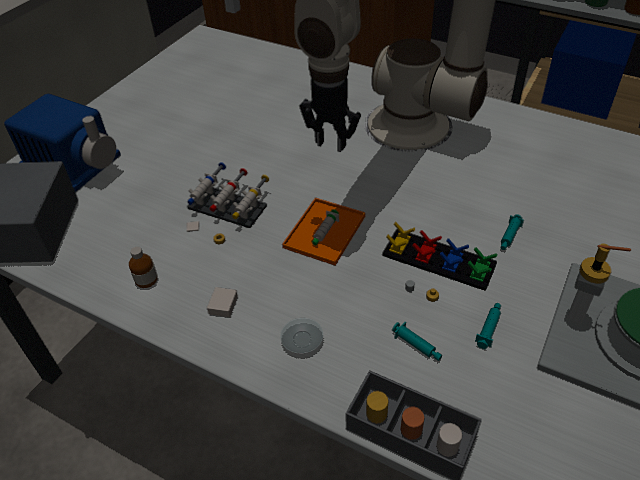

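The pictures show green flat in the tray with its top at 28.5 mm, so the axis is at about 16.5 mm. The three fulls are seated, the look-alikes are untouched, and the arm is clear. Handing in.

```bash
python3 -c "
from workcell import job; print(job.job_done())"
```

```text
the job is handed in; nothing more can be done
None
```

I moved all four syringes and handed the job in at about 35 s of the 109 s allowed; the hand-in gives no verdict.

Left to right, the full syringes started as blue, red, yellow. They now sit in the dosing rack in reverse, with tips pointing away from the robot. The empty green one lies flat in the orange tray.

**Dosing rack:** the wrist camera gave these positions in the dosing rack's frame after the last full syringe was placed. The mid x is taken from where the barrel's back end shows.

| Syringe | Place | Mid x (m) | y (m) | Axis height (m) |
|---|---|---|---|---|
| Yellow | left | about 0.045 | +0.064 | 0.045 |
| Red | middle | about 0.043 | 0.000 | 0.045 |
| Blue | right | about 0.043 | −0.064 | 0.045 |

**Tray:** the green syringe is near the tray's middle with its axis about 16.5 mm above the table. The final pictures show the arm clear of everything and the turquoise look-alikes untouched.

**What went wrong on the way:**
- **Joint 6 limit:** early on, with nothing in the gripper, joint 6 ran into its 180° limit and tilted the tool by about 8°. I levelled the tool and used the half-turned grasp from then on.
- **Side force while gripping:** it read 7 to 12 N while closing on the seated syringes. The highest reading I saw was about 12 N, well under the limits, but I only had readings at the end of each move.

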